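# Mesh the locking key in the bench wheel's hub and hold it down

### The job

Take the T-handled locking key out of its wooden stand, turn it so that the four splines of its stem line up with the cross-shaped slot in the hub of the small pottery wheel, and slide it fully home, flange flat on the hub, against the spring plunger in the slot. Do not let go: the job finishes while you hold the key by its handle and keep pressing it firmly down, so that the lock below could be tightened. Leave the cup, the jar and the spatula where they are.

Things in the scene. Friction and masses are not known exactly. Their poses are not given: they have to be found in the camera images.
- key_grip (a point): Centre of the wooden T-handle of the loose locking key (about 180 g), half-way up the handle. The handle is a bar 64 mm long (key x), 18 mm thick (key y, the way to grip it) and 26 mm tall (key z). Below it: a steel neck 20 mm in diameter and 22 mm long, a round steel flange 52 mm in diameter and 6 mm thick, then the stem. The flange's underside lies 41 mm below this point. x along the bar, z up along the stem's axis. The key starts upright in the stand.
- key_tip (a point): Bottom end of the key's steel stem, on its axis, 73 mm below key_grip and 32 mm below the flange's underside; same axes as key_grip. The stem is cross-shaped: two crossed blades, one along key x and one along key y, each 30 mm from end to end and 8 mm thick, with rounded lower edges (4 mm radius). Any of the four quarter turns fits the slot.
- key: The same key as a whole; origin at the stem's bottom end, axes as key_grip.
- stand: Fixed wooden block, 100 x 100 x 50 mm, origin at the centre of its underside. In its top a round hole of 37 mm diameter, 42 mm deep, in which the key's stem stands loosely; the flange rests on the block's top, so that the handle's centre is 91 mm above the bench.
- socket (a point): Centre of the mouth of the cross-shaped slot, on the flat top of the wheel's steel hub, 100 mm above the bench. z up; the slot's two arms run along x and y, each 32.6 mm from end to end and 10.6 mm wide, 45 mm deep. The hub is 68 mm in diameter and stands 27 mm above a round aluminium wheel head 220 mm in diameter. The head is braked: stiff to turn (about 0.6 N m).
- wheel_head: The aluminium wheel head with its hub, 220 mm in diameter; origin on the wheel's axis, 45 mm below the socket's mouth; axes as socket.
- ejector (a joint): Travel of the black spring plunger (9 mm diameter) in the middle of the slot, m: 0 when up, its top then 20 mm below the slot's mouth; grows as it is pressed down; 0.012 when the key's flange lies on the hub. It pushes back with 4 N when up and 8.8 N at 0.012, so it lifts the key again if this is let go.
- cup: Bystander: terracotta cup, 80 mm in diameter, 85 mm tall, origin under its centre.
- jar: Bystander: lidded glass jar, 60 mm in diameter, 85 mm tall, origin under its centre.
- knife: Bystander: spatula 170 mm long lying flat on the bench along its x axis.
There are look-alikes about, which are no part of the job. What is shaped like the key but turquoise is not meant.

How it is judged:
On the way, in this order (a step that is already met when the one before it is completed fails the run):
1. the key is lifted clear of the stand in the gripper (z of key_tip in the frame of stand above 0.055 m and contact force between key and the fingers above 1 N), for 0.2 s.
2. the splines are meshed: the stem is more than 12 mm down the slot, upright (z of key_tip in the frame of socket below -0.012 m and horizontal distance between key_tip and socket below 0.005 m and angle between key's own z axis and vertical below 0.12 rad), for 0.05 s.
At the end, for the whole second after the job is handed in: Stem fully in the slot (tip 30.5 mm or more below the mouth, within 4 mm of centre, upright within 0.06 rad, splines in the arms), plunger down over 10.5 mm, key bearing on hub and plunger with over 10 N, fingers still holding it, all through the last second (value of joint ejector above 0.0105 m and z of key_tip in the frame of socket below -0.0305 m and horizontal distance between key_tip and socket below 0.004 m and angle between key's own z axis and vertical below 0.06 rad and (angle between the x axis of key_tip and the x axis of socket, either way round below 0.2 rad or angle between the x axis of key_tip and the y axis of socket, either way round below 0.2 rad) and contact force between key and wheel_head above 10 N and contact force between key and the fingers above 3 N); the arm keeps its last pose, push and grip.
It fails at once if the cup is disturbed (distance of cup from where it was at the start of the episode above 0.03 m).
It fails at once if the jar is disturbed (distance of jar from where it was at the start of the episode above 0.03 m).
It fails at once if the spatula is disturbed (distance of knife from where it was at the start of the episode above 0.03 m).
It also fails if it takes over 38 s, if anything falls off the work surface, if the arm or the gripper's body presses on something with over 40 N, if the wrist force passes 120 N, or if a joint passes its speed limit or range.

### The arm

A 6-joint arm with a two-finger parallel gripper is mounted at the origin on the work surface. World frame = base frame: x ahead of the robot, y to its left, z up, the work surface at z = 0. Lengths are in m, angles in rad, forces in N, time in s.
With the tool pointing down it reaches from about 0.25 to 0.725 m from the base axis. Payload 4 kg.
Tool frame: the origin (TCP) lies at the very end of the fingers, on their centre line; the grasp point (between the pads) lies 19 mm behind it; z points along the fingers, y is the direction in which the jaws open and shut (so a half turn about z gives the same grasp; the last joint's range is limited). The gripper opens to 85 mm and grips with 20 to 120 N. Pads are 22 mm wide; open, the fingers measure 114 mm over their backs; the gripper's body (76 mm by 85 mm) begins 54 mm behind the grasp point. The pads swing forward as they close: fully open they stand 13 mm farther back than shut.
Start: joints at [-1.349, 0.241, 0.005, 1.335, 0, 1.571], TCP at [0.11, -0.488, 0.231] pointing down, gripper open.
Joint ranges: [-2.72, 2.72], [-1.05, 1.87], [-1.09, 1.28], [-1.99, 2.15], [-1.42, 1.44], [-3.14, 3.14]. Speed limits (rad/s): [2.79, 2.79, 3.14, 3.14, 3.14, 3.14].

### API

Orientations are given as a unit quaternion [x, y, z, w].
In Python, from workcell import bot gives the robot as it stands.
- The arm moves only by the shell command python3 -m crank 'ROWS'. ROWS is JSON, a list that holds one entry, the list of rows, each a list of 5 numbers: the shift along the tool's x, y, z in mm, then the turn about the tool's z in degrees, then the closure in counts, from 0 (fully open) to 255 (shut). In form: [[[tx, ty, tz, turn, grip], ...]]. A call has 1 to 12 rows; each row shifts and turns the pose as measured when the row begins, along the tool's axes as they then stand; what a row does not reach is not made up. A row lasts 1/8 s, in which the tool goes at most 62.5 mm and 10.7 degrees, less where a joint would pass 70% of its speed; a pose out of reach is approached as far as the arm can. A call is refused whole if a number of a shift passes 62.5 or a number of a turn 10.7, either way. A call with a gripper value outside its range is refused whole. The fingers move at their own pace and stop on an object; the grip force is fixed at half the most. Time passes only in rows, so rows that do not move let the fingers close. It gives the time, the measured TCP pose, the force and the opening at its end, in the units of the state.
- bot.get_obs(): the state, without advancing time (a new reading comes with each control period).
- bot.camera(name): name is "scene" or "top" or "wrist"; returns a dict with "img" (480x640x3 uint8, blue, green, red), "depth" (480x640 float32, m along the optical axis (not along the pixel's ray), 0 where there is no reading), "fx", "fy", "cx", "cy" (pixels), "R" (3x3) and "t" (3): a world point X has camera coordinates R X + t; the wrist camera has in their place "T_tool_cam" (4x4, takes a point from camera to tool coordinates, whose origin is the TCP and whose axes are the flange's). Camera axes: x right, y down, z forward; pixel columns grow to the right and rows downward; lengths in m; the calibration is good to about 2 mm. A picture is of the moment at which its call begins: read the wrist's pose just before it.
- bot.job_done(): hands the job in, once; it reports no verdict.
The state is a dict: "clock": time; "joint_pos": joint angles; "joint_vel": joint speeds; "tau": joint torques, N m; "eef_pos": TCP position; "tool_rot": TCP orientation; "ft_force": force on the tool from outside, world axes, zero at the start; "ft_torque": the same for the moment, N m; "grip_width": finger opening in m.
Only numpy, scipy, OpenCV 4.12 (cv2) and the standard library are available. Lean on these libraries where they do the work, as an engineer would, in place of code of your own. Each camera call takes 0.05 s, during which the arm holds its last target.

## Working session

There is one attempt and no reset: what is moved stays moved. The work goes in short steps, Python scripts to look and compute and a shell command to move; the robot and the scene stay as the last step left them, time stands still between calls to the robot, and variables do not carry over. Pictures are saved under pics/ and viewed, and the job is handed in when it is done.

```bash
mkdir -p pics; ls; python3 - <<'E'
from workcell import bot
import cv2,pickle
o=bot.get_obs();print(o)
for n in("scene","top"):
    c=bot.camera(n);cv2.imwrite(f"pics/{n}0.png",c["img"]);pickle.dump(c,open(f"{n}0.pkl","wb"))
    print(n,c["fx"],c["fy"],c["cx"],c["cy"],c["R"],c["t"])
E
```

```text
pics
{'clock': 0.0, 'joint_pos': array([-1.34900580e+00,  2.41431162e-01,  3.72101948e-03,  1.33521056e+00,
       -1.58741513e-05,  1.57077538e+00]), 'joint_vel': array([-2.83363050e-06, -6.42406894e-04, -3.14991713e-04,  1.28114362e-03,
        2.52860441e-04, -7.71164461e-04]), 'tau': array([-1.30714416e-04, -3.72324085e+01,  2.52403754e+01,  1.69214403e-02,
        7.17513217e-05,  6.42366842e-06]), 'eef_pos': array([ 0.10984317, -0.48713079,  0.23040266]), 'tool_rot': array([ 9.93855699e-01,  1.10678463e-01, -1.25427693e-04, -1.05478713e-03]), 'ft_force': array([0.31181495, 1.32137272, 0.23432986]), 'ft_torque': array([ 0.05414509, -0.00592432,  0.00937512]), 'grip_width': 0.08555334891886664}
scene 578.4273764080228 578.4273764080228 323.2070286554182 232.9521183102723 [[-0.10134868  0.99469448  0.01764493]
 [ 0.67024216  0.08137599 -0.73766754]
 [-0.7351897  -0.06293525 -0.67493352]] [ 0.10205343 -0.33988758  1.40508973]
top 579.5233391035293 579.5233391035293 321.34836354536543 236.9419547102824 [[-0.01341476 -0.99989956 -0.00457297]
 [-0.98577993  0.01399119 -0.167458  ]
 [ 0.16750516  0.00226153 -0.98586861]] [-0.02927201  0.62511841  1.20041245]
```

View pics/scene0.png

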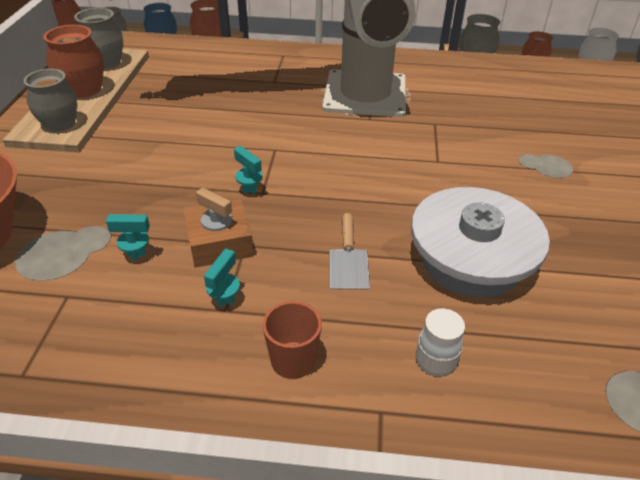

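View pics/top0.png

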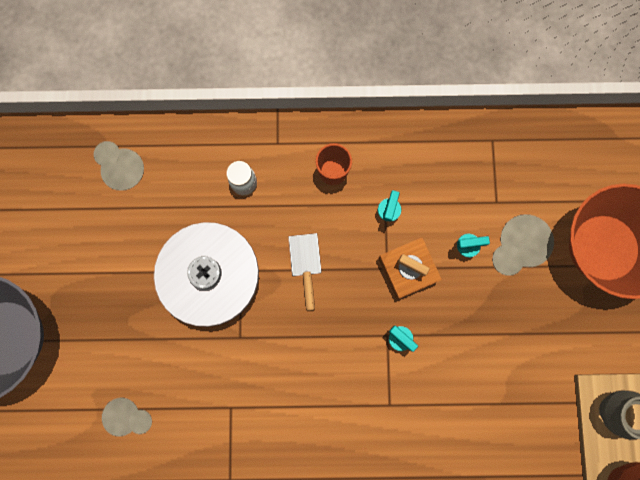

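The wheel and hub are at about (204,272) in the top view and the wooden stand with the key at about (410,267). The three turquoise decoys surround the stand at (390,208), (470,245) and (402,340). Next I'll enlarge both targets.

```bash
cat > h.py <<'E'
import numpy as np,pickle,cv2
def ld(n): return pickle.load(open(n,"rb"))
def ray(c,u,v,z):  # intersect with plane z
    d=np.array([(u-c["cx"])/c["fx"],(v-c["cy"])/c["fy"],1.]);R=c["R"];o=-R.T@c["t"];w=R.T@d
    return o+w*(z-o[2])/w[2]
def cloud(c):
    v,u=np.indices(c["depth"].shape);d=c["depth"]
    P=np.stack([(u-c["cx"])/c["fx"]*d,(v-c["cy"])/c["fy"]*d,d],-1)
    return (P-c["t"])@c["R"]
E
python3 - <<'E'
from h import *
c=ld("top0.pkl");P=cloud(c)
a=cv2.resize(c["img"][230:310,370:450],(560,560),interpolation=cv2.INTER_CUBIC);b=cv2.resize(c["img"][248:296,180:228],(560,560),interpolation=cv2.INTER_CUBIC)
cv2.imwrite("pics/a.png",a);cv2.imwrite("pics/b.png",b)
for u,v in((410,267),(204,272),(430,290),(430,320)): print(u,v,P[v,u],ray(c,u,v,0.1))
# handle cloud
m=(P[...,2]>0.085)&(P[...,2]<0.115); m[:, :370]=0;m[:,450:]=0;m[:230]=0;m[310:]=0
Q=P[m];print(len(Q),Q.min(0),Q.max(0));r=cv2.minAreaRect(Q[:,:2].astype(np.float32)*1000);print(r)
m=(P[...,2]>0.09)&(P[...,2]<0.115); m[:, :150]=0;m[:,260:]=0;m[:220]=0;m[330:]=0
Q=P[m];print(len(Q),cv2.minEnclosingCircle(Q[:,:2].astype(np.float32)*1000),np.median(Q[:,2]))
E
```

```text
410 267 [ 0.55188121 -0.22060504  0.09428838] [ 0.55122512 -0.21974438  0.1       ]
204 272 [0.54898855 0.20879528 0.08020682] [0.54678884 0.20470607 0.1       ]
430 290 [ 5.10828978e-01 -2.77145625e-01 -5.29047672e-05] [ 0.50336664 -0.25878136  0.1       ]
430 320 [ 0.4450197  -0.27455797 -0.00205577] [ 0.44262596 -0.25605988  0.1       ]
308 [ 0.53559307 -0.25865399  0.08506852] [ 0.57841984 -0.19704103  0.11281415]
((557.3793334960938, -227.7890625), (63.9359130859375, 18.728744506835938), 60.54352569580078)
734 ((549.0003051757812, 206.9117889404297), 34.29795837402344) 0.09943677526150213
```

View pics/a.png

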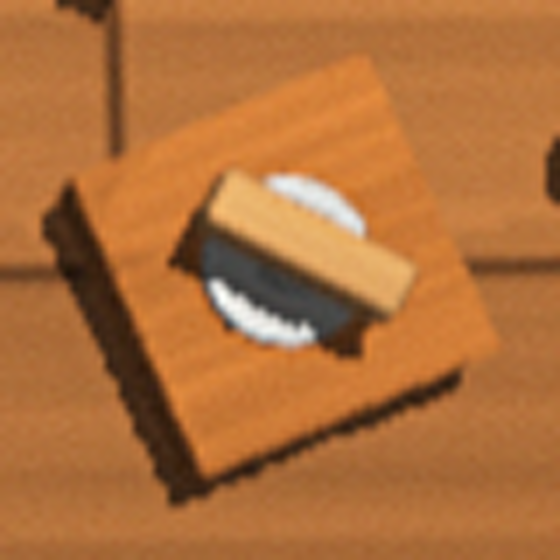

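View pics/b.png

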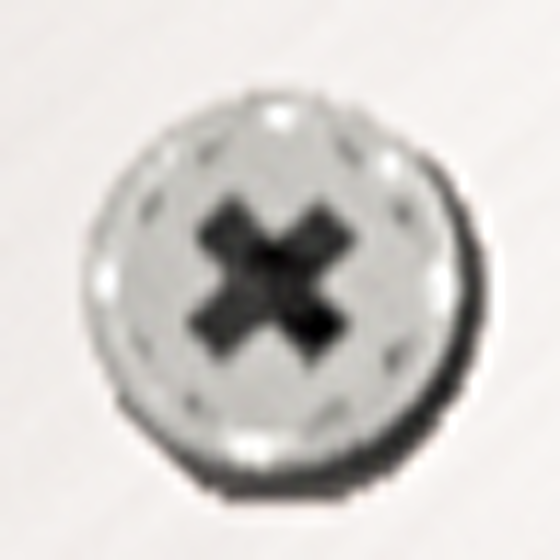

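```bash
cat >> h.py <<'E'
from scipy.spatial.transform import Rotation as Ro
def go(o,p,yaw=None):
    R=Ro.from_quat(o["tool_rot"]).as_matrix();d=R.T@(np.array(p)-o["eef_pos"])*1000
    y=np.degrees(np.arctan2(R[1,0],R[0,0]));print("shift",d.round(1),"yaw",y.round(2),"tilt",np.degrees(np.arccos(-R[2,2])).round(2), "turn",None if yaw is None else ((-(yaw-y)+90)%180-90))
E
python3 - <<'E'
from h import *
from workcell import bot
c=ld("top0.pkl")
k=ray(c,414.3,264.7,.104);print(k,ray(c,203.2-.5,271.8-.5,.1))
go(bot.get_obs(),[.557,-.228,.19],61)
E
```

```text
[ 0.55539064 -0.22815259  0.104     ] [0.54827485 0.20741676 0.1       ]
shift [ 493.2 -154.4   40.8] yaw 12.71 tilt 0.11 turn -48.29497931551739
```

```bash
python3 -m crank '[[[45,-14,2,0,0],[45,-14,2,0,0],[45,-14,2,0,0],[45,-14,4,0,0],[45,-14,4,0,0],[45,-14,4,0,0],[45,-14,4,0,0],[45,-14,4,0,0],[45,-14,4,0,0],[45,-14,4,0,0],[30,-10,2,0,0],[0,0,0,-10,0]]]'; python3 -m crank '[[[0,0,0,-10,0],[0,0,0,-10,0],[0,0,0,-10,0],[0,0,0,-8,0],[0,0,0,0,0]]]'; python3 - <<'E'
from h import *
from workcell import bot
o=bot.get_obs();print(o["eef_pos"],o["clock"],o["joint_pos"].round(2));go(o,[.557,-.228,.17],61)
c=bot.camera("wrist");c["o"]=o;pickle.dump(c,open("w1.pkl","wb"));cv2.imwrite("pics/w1.png",c["img"]);print(c["T_tool_cam"])
E
```

```text
clock: 1.6
eef_pos: [0.5568, -0.2265, 0.1861]
tool_rot: [0.98, 0.197, -0.004, -0.005]
ft_force: [-0.1, -0.1, 0.3]
grip_width: 0.0851
clock: 2.22
eef_pos: [0.5557, -0.2245, 0.1817]
tool_rot: [0.857, 0.516, -0.004, -0.009]
ft_force: [-0.2, 0.0, -0.3]
grip_width: 0.0859
[ 0.55572578 -0.22449196  0.18173172] 2.225 [-0.39  0.48  0.22  1.33  0.    1.67]
shift [-2.5  3.  11.7] yaw 62.13 tilt 1.14 turn 1.131477389632579
[[-2.96531265e-04 -9.48405199e-01 -3.17060704e-01  8.20615133e-02]
 [ 9.99999834e-01 -4.38142177e-04  3.75338544e-04 -3.06611181e-05]
 [-4.94890693e-04 -3.17060540e-01  9.48405171e-01 -1.43396598e-01]
 [ 0.00000000e+00  0.00000000e+00  0.00000000e+00  1.00000000e+00]]
```

View pics/w1.png

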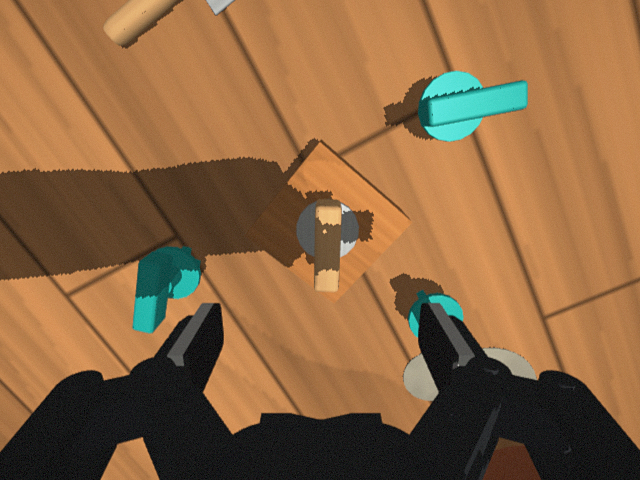

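The wrist view shows the handle's top from (328,207) to (327,290), nearly along the tool x axis. The turquoise decoys are at (165,285), (437,315) and (460,105). I'll measure the handle and decoys in tool and world axes.

```bash
cat >> h.py <<'E'
def wcloud(c):
    v,u=np.indices(c["depth"].shape);d=c["depth"]
    P=np.stack([(u-c["cx"])/c["fx"]*d,(v-c["cy"])/c["fy"]*d,d],-1)
    T=c["T_tool_cam"];Q=P@T[:3,:3].T+T[:3,3]
    W=Q@Ro.from_quat(c["o"]["tool_rot"]).as_matrix().T+c["o"]["eef_pos"]
    return Q,W
E
python3 - <<'E'
from h import *
from workcell import bot
c=ld("w1.pkl");Q,W=wcloud(c)
m=(W[...,2]>.085)&(W[...,2]<.115);m[:190]=0;m[310:]=0;m[:,290:][:,80:]=0;m[:,:290]=0
q=W[m];print(len(q),cv2.minAreaRect(q[:,:2].astype(np.float32)*1000),np.median(q[:,2]))
q=q[q[:,2]>.1];print(len(q),cv2.minAreaRect(q[:,:2].astype(np.float32)*1000))
h=cv2.cvtColor(c["img"],cv2.COLOR_BGR2HSV);t=(h[...,0]>80)&(h[...,0]<100)&(h[...,1]>120)&(c["depth"]>0)
n,l,s,_=cv2.connectedComponentsWithStats(t.astype(np.uint8))
for i in range(1,n):
    if s[i,4]>300:
        a=Q[l==i];w=W[l==i];print(s[i],np.percentile(a,[1,99],axis=0).round(3).tolist(),np.percentile(w,[1,99],axis=0).round(3).tolist())
o=bot.get_obs();go(o,[.557,-.228,.17],61)
E
```

```text
2346 ((557.767333984375, -227.19020080566406), (63.517784118652344, 17.978853225708008), 60.85849380493164) 0.10459350606361853
2227 ((557.7166137695312, -227.28121948242188), (63.30937576293945, 17.978853225708008), 60.85849380493164)
[ 418   71  109   70 4832] [[0.071, 0.07, 0.091], [0.117, 0.13, 0.143]] [[0.656, -0.211, 0.037], [0.716, -0.164, 0.088]]
[ 133  247   68   86 3726] [[-0.078, -0.15, 0.096], [-0.019, -0.114, 0.175]] [[0.387, -0.228, 0.01], [0.434, -0.176, 0.088]]
[408 290  55  47 886] [[-0.111, 0.043, -0.021], [0.007, 0.134, 0.172]] [[0.582, -0.368, 0.008], [0.63, -0.243, 0.201]]
shift [-2.5  3.1 11.7] yaw 62.1 tilt 1.15 turn 1.0952383247973358
```

```bash
python3 -m crank '[[[-1,3,30,1.2,0],[0,0,25,0,0],[0,0,0,0,0]]]';  python3 - <<'E'
from h import *
from workcell import bot
go(bot.get_obs(),[.5577,-.2273,.072],60.9)
E
```

```text
clock: 2.65
eef_pos: [0.5571, -0.2263, 0.1256]
tool_rot: [0.864, 0.504, -0.004, -0.009]
ft_force: [-0.2, 0.2, 0.5]
grip_width: 0.0855
shift [-0.6  2.  53.5] yaw 60.48 tilt 1.11 turn -0.4165786999404446
```

```bash
python3 -m crank '[[[0,2,30,0,0],[0,0,20,0,0],[0,0,3,0,0]]]';  python3 - <<'E'
from h import *
from workcell import bot
o=bot.get_obs();go(o,[.5577,-.2273,.072],60.9);print(Ro.from_quat(o["tool_rot"]).as_matrix().round(4))
E
```

```text
clock: 3.02
eef_pos: [0.5604, -0.2278, 0.0751]
tool_rot: [0.865, 0.502, -0.003, -0.006]
ft_force: [0.1, 0.5, -0.2]
grip_width: 0.0851
shift [-0.9 -2.6  3.2] yaw 60.27 tilt 0.8 turn -0.6287484052662222
[[ 0.4959  0.8683 -0.0111]
 [ 0.8684 -0.4958  0.0084]
 [ 0.0017 -0.0138 -0.9999]]
```

```bash
python3 -m crank '[[[-1,-2.5,3,-0.6,0],[0,0,0,0,255],[0,0,0,0,255],[0,0,0,0,255],[0,0,0,0,255],[0,0,0,0,255],[0,0,0,0,255]]]';  python3 - <<'E'
from h import *
from workcell import bot
o=bot.get_obs();go(o,[.5577,-.2273,.072],60.9);print(o["grip_width"],o["ft_force"],Ro.from_quat(o["tool_rot"]).as_matrix().round(4)[:,2])
E
```

```text
clock: 3.9
eef_pos: [0.5597, -0.2282, 0.0765]
tool_rot: [0.862, 0.506, -0.001, -0.004]
ft_force: [-1.0, -0.4, -0.2]
grip_width: 0.0166
shift [-0.2 -2.2  4.5] yaw 60.85 tilt 0.47 turn -0.04764266465014089
0.016622162735803372 [-1.00289025 -0.44006571 -0.1881264 ] [-0.0055  0.0061 -1.    ]
```

```bash
python3 -m crank '[[[0,0,-10,0,255],[0,0,-25,0,255],[0,0,-35,0,255],[0,0,-35,0,255],[0,0,-30,0,255],[0,0,0,0,255]]]';  python3 - <<'E'
from h import *
from workcell import bot
o=bot.get_obs();go(o,[.5483,.2072,.20],45);print(o["grip_width"],o["ft_force"],o["joint_pos"].round(2))
c=bot.camera("wrist");cv2.imwrite("pics/w2.png",c["img"])
E
```

```text
clock: 4.65
eef_pos: [0.5597, -0.2288, 0.2157]
tool_rot: [0.862, 0.506, -0.002, -0.005]
ft_force: [0.5, -0.3, -2.5]
grip_width: 0.0167
shift [ 375.2 -222.1   18.9] yaw 60.85 tilt 0.63 turn 15.848564864711278
0.016747006801020543 [ 0.45569134 -0.32719741 -2.52075712] [-0.39  0.47  0.29  1.41  0.    1.69]
```

View pics/w2.png

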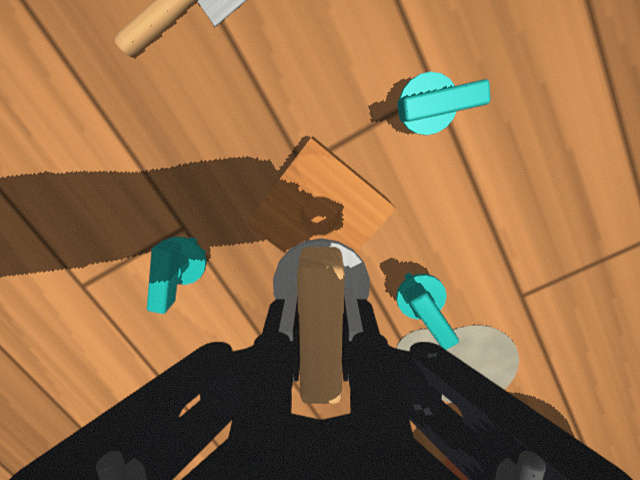

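Key is held: the handle is between the pads at about (320,320) and the stand hole is empty. Moving to just short of the hub, so the wrist camera sees the slot.

```bash
python3 -m crank '[[[15,-12,0,0,255],[29,-25,0,0,255],[29,-25,0,0,255],[29,-25,0,0,255],[29,-25,0,0,255],[29,-25,0,0,255],[29,-25,0,0,255],[29,-25,0,0,255],[29,-25,0,0,255],[29,-25,0,0,255],[14,-12,0,8,255],[0,0,0,8,255]]]';  python3 -m crank '[[[0,0,0,0,255]]]'; python3 - <<'E'
from h import *
from workcell import bot
o=bot.get_obs();go(o,[.5483,.2072,.20],45);print(o["grip_width"],o["ft_force"],o["joint_pos"].round(2))
c=bot.camera("wrist");c["o"]=o;pickle.dump(c,open("w3.pkl","wb"));cv2.imwrite("pics/w3.png",c["img"])
E
```

```text
clock: 6.2
eef_pos: [0.4589, 0.168, 0.1984]
tool_rot: [0.924, 0.381, -0.022, -0.016]
ft_force: [0.0, -0.4, -0.8]
grip_width: 0.0174
clock: 6.32
eef_pos: [0.457, 0.1687, 0.1969]
tool_rot: [0.924, 0.382, -0.024, -0.017]
ft_force: [0.4, 0.6, -2.0]
grip_width: 0.0169
shift [91.7 37.  -7.9] yaw 44.99 tilt 3.36 turn -0.006397540160492099
0.016927382021682882 [ 0.39085138  0.59673086 -2.03840638] [ 0.33  0.27 -0.04  1.3   0.03  2.69]
```

View pics/w3.png

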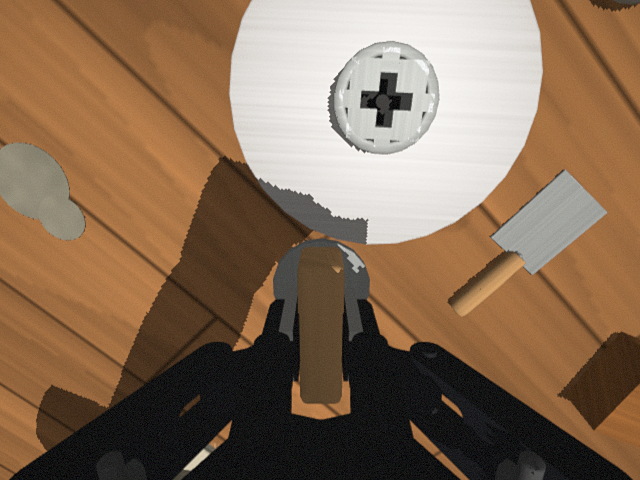

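The slot is at about (385,101) in the wrist view, arms almost aligned with the image axes. The tool tilt has grown to 3.4°, which is too much. I'll measure the slot and see how the tilt behaves.

```bash
cat >> h.py <<'E'
def wray(c,u,v,z):
    T=c["T_tool_cam"];R=Ro.from_quat(c["o"]["tool_rot"]).as_matrix()
    d=np.array([(u-c["cx"])/c["fx"],(v-c["cy"])/c["fy"],1.])
    o=R@T[:3,3]+c["o"]["eef_pos"];w=R@T[:3,:3]@d
    return o+w*(z-o[2])/w[2]
def slot(c,u0,v0,h,thr=70):
    # rectify the hub-top plane z=.1 round approx centre: 0.2 mm/px
    g=c["img"].min(2);p=wray(c,u0,v0,.1)[:2]
    R=Ro.from_quat(c["o"]["tool_rot"]).as_matrix();T=c["T_tool_cam"]
    xs=np.arange(-h,h,.0002);X,Y=np.meshgrid(p[0]+xs,p[1]+xs)
    W=np.stack([X,Y,0*X+.1],-1)
    K=((W-c["o"]["eef_pos"])@R-T[:3,3])@T[:3,:3]
    mx=(K[...,0]/K[...,2]*c["fx"]+c["cx"]).astype(np.float32);my=(K[...,1]/K[...,2]*c["fy"]+c["cy"]).astype(np.float32)
    return cv2.remap(c["img"],mx,my,cv2.INTER_CUBIC),p
E
python3 - <<'E'
from h import *
from workcell import bot
c=ld("w3.pkl");o=c["o"];print(Ro.from_quat(o["tool_rot"]).as_matrix()[:,2].round(4))
print(wray(c,385,101,.1))
r,p=slot(c,385,101,.036);cv2.imwrite("pics/r3.png",cv2.resize(r,None,fx=2,fy=2))
Q,W=wcloud(c)
print(W[101,385],np.median(W[85:90,360:370].reshape(-1,3),0))
# key in tool frame: handle top pts
m=np.zeros(Q.shape[:2],bool);m[245:405,290:352]=1;m&=(Q[...,2]>-.045)&(Q[...,2]<-.02)
q=Q[m];print(len(q),cv2.minAreaRect(q[:,:2].astype(np.float32)*1000),np.median(q,0))
A=np.c_[q[:,:2],np.ones(len(q))];s=np.linalg.lstsq(A,q[:,2],rcond=None)[0];print(s)
E
```

```text
[-0.0572  0.0124 -0.9983]
[0.54817371 0.20793944 0.1       ]
[0.55012936 0.20661295 0.08153848] [0.54429266 0.22329576 0.10110333]
7552 ((0.27661705017089844, -0.09919357299804688), (24.7747859954834, 63.819889068603516), 89.72158813476562) [ 6.39175260e-03  3.84534149e-05 -2.83123834e-02]
[ 0.03262987 -0.00202194 -0.02926475]
```

View pics/r3.png

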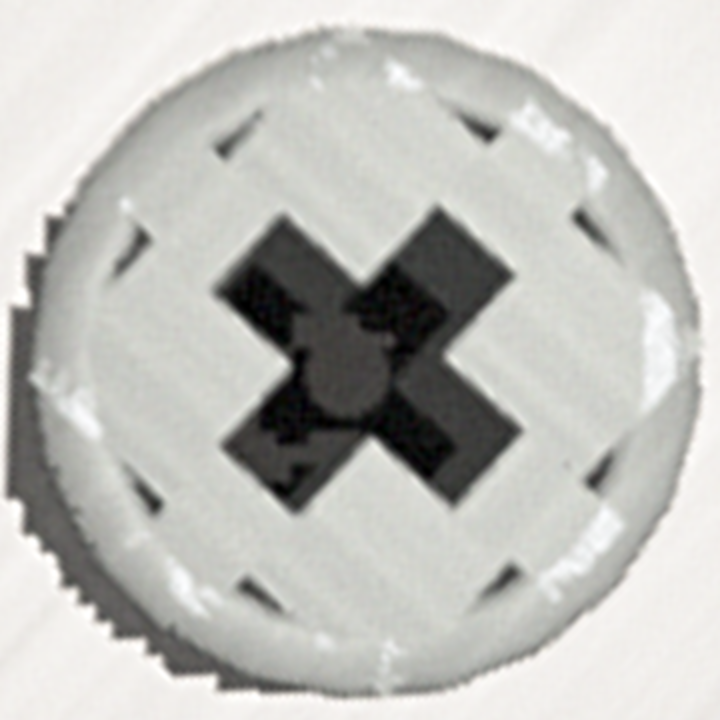

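```bash
cat > s.py <<'E'
from h import *
from workcell import bot
o=bot.get_obs();print(o["clock"],o["eef_pos"].round(4),Ro.from_quat(o["tool_rot"]).as_matrix()[:,2].round(4),o["joint_pos"].round(4),o["ft_force"].round(1));go(o,[.549,.2079,.197],42.2)
E
python3 s.py; python3 -m crank '[[[0,0,0,0,255],[0,0,0,0,255]]]' >/dev/null; python3 s.py; python3 -m crank '[[[25,9,0,1,255],[25,9,0,1,255]]]'>/dev/null; python3 s.py;python3 -m crank '[[[0,0,0,0,255]]]' >/dev/null; python3 s.py
```

```text
6.375 [0.457  0.1685 0.1968] [-0.0576  0.0124 -0.9983] [ 0.3342  0.2731 -0.0446  1.3036  0.0306  2.6902] [ 0.1  0.9 -1.7]
shift [92.9 37.  -5. ] yaw 45.01 tilt 3.38 turn 2.810205440510458
6.625 [0.4561 0.1682 0.196 ] [-0.0594  0.0119 -0.9982] [ 0.334   0.2732 -0.0468  1.303   0.0307  2.6879] [-0.5 -0.5 -1.5]
shift [93.6 37.6 -6.1] yaw 45.14 tilt 3.47 turn 2.935769457512265
6.875 [0.5042 0.1896 0.1939] [-0.0596  0.0119 -0.9981] [0.3421 0.3769 0.0947 1.3408 0.0312 2.7323] [ 1.   0.5 -1.7]
shift [45.1 16.9 -5.6] yaw 43.05 tilt 3.49 turn 0.8520278942654897
7.0 [0.5054 0.1897 0.1933] [-0.0594  0.0121 -0.9982] [0.3415 0.3794 0.0969 1.3403 0.0313 2.7318] [-0.6 -0.8 -1.8]
shift [44.1 16.2 -6. ] yaw 43.05 tilt 3.48 turn 0.8539493616958254
```

```bash
cat > k.py <<'E'
from h import *
from workcell import bot
import sys
o=bot.get_obs();c=bot.camera("wrist");c["o"]=o;pickle.dump(c,open(sys.argv[1]+".pkl","wb"));cv2.imwrite(f"pics/{sys.argv[1]}.png",c["img"])
Q,W=wcloud(c)
m=np.zeros(Q.shape[:2],bool);m[270:395,306:338]=1;q=Q[m];w=W[m]
for n,a in(("tool",q),("world",w)):
    for _ in range(5):
        A=np.c_[a[:,:2],np.ones(len(a))];s=np.linalg.lstsq(A,a[:,2],rcond=None)[0];r=a[:,2]-A@s;a=a[abs(r)<max(2*r.std(),5e-4)]
    print(n,len(a),s,r.std())
E
python3 k.py w4
```

```text
tool 3522 [ 0.00512623  0.00131069 -0.02836759] 0.0004327906043633121
world 3520 [-0.06344999  0.00880215  0.25213894] 0.0004336840285034386
```

View pics/w4.png

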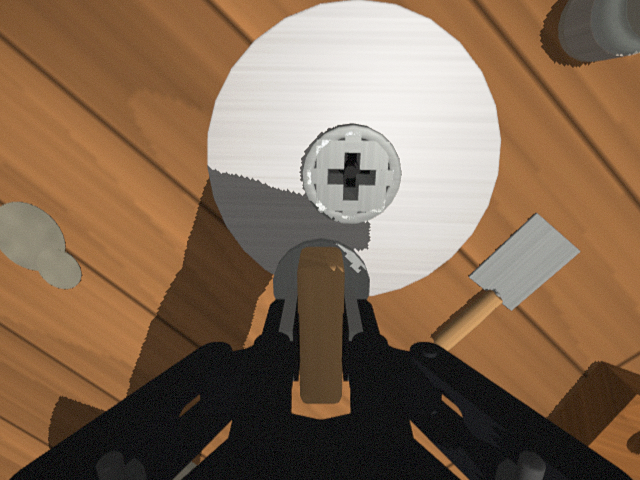

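```bash
python3 -m crank '[[[-27,29,0,0,255],[-27,29,0,0,255]]]' >/dev/null; python3 s.py; python3 -m crank '[[[0,0,0,0,255]]]' >/dev/null; python3 s.py; python3 -m crank '[[[25,-32,0,0,255],[25,-32,0,0,255]]]'>/dev/null; python3 s.py;python3 -m crank '[[[0,0,0,0,255]]]' >/dev/null; python3 s.py
```

```text
7.3 [0.503  0.11   0.1921] [-0.0618  0.0114 -0.998 ] [0.2014 0.3363 0.0307 1.3235 0.0235 2.586 ] [ 0.5 -0.1 -2.1]
shift [100.5 -40.   -6.6] yaw 43.39 tilt 3.6 turn 1.1856025760855573
7.425 [0.5019 0.1074 0.1923] [-0.0628  0.0109 -0.998 ] [0.1971 0.3339 0.0277 1.3241 0.023  2.5854] [ 1.1  0.5 -1.1]
shift [102.9 -41.5  -6.5] yaw 43.18 tilt 3.65 turn 0.9756546006614712
7.675 [0.4939 0.1869 0.1942] [-0.0631  0.0117 -0.9979] [0.3432 0.3586 0.0686 1.3363 0.0322 2.7384] [ 0.2 -0.7 -1.8]
shift [54.5 21.7 -6. ] yaw 42.77 tilt 3.68 turn 0.5708524287252885
7.8 [0.493  0.1894 0.1944] [-0.0631  0.0124 -0.9979] [0.3478 0.3583 0.0686 1.3363 0.0331 2.7386] [-0.2 -0.9 -2.4]
shift [53.4 24.4 -5.9] yaw 43.02 tilt 3.69 turn 0.8200009338808911
```

```bash
python3 -m crank '[[[0,0,-50,0,255],[0,0,0,0,255]]]' >/dev/null; python3 s.py;  python3 -m crank '[[[0,0,50,0,255],[0,0,0,0,255]]]'>/dev/null; python3 s.py;python3 -m crank '[[[60,0,0,0,255],[0,0,0,0,255]]]' >/dev/null; python3 s.py
```

```text
8.05 [0.494  0.1886 0.2447] [-0.0665  0.0106 -0.9977] [0.3459 0.3415 0.1755 1.4637 0.0325 2.7347] [ 0.4  0.4 -2.2]
shift [55.3 25.9 44.1] yaw 43.14 tilt 3.86 turn 0.9440446419531838
8.3 [0.4894 0.188  0.1937] [-0.0675  0.01   -0.9977] [0.3481 0.355  0.0616 1.3374 0.0324 2.7371] [-0.6 -0.6 -0.6]
shift [56.9 25.9 -7.2] yaw 43.13 tilt 3.91 turn 0.9301862227142976
8.55 [0.5327 0.2282 0.1905] [-0.0722  0.0078 -0.9974] [0.3867 0.4701 0.2279 1.3926 0.0345 2.7773] [-0.3 -0.3 -2. ]
shift [-2.3 25.6 -7.8] yaw 43.04 tilt 4.16 turn 0.8442978815310482
```

```bash
python3 - <<'E'
from h import *
c=ld("w4.pkl");r,p=slot(c,351,176,.030);print(p);cv2.imwrite("pics/r4.png",cv2.resize(r,None,fx=2,fy=2))
E
```

```text
[0.54892459 0.20821414]
```

View pics/r4.png

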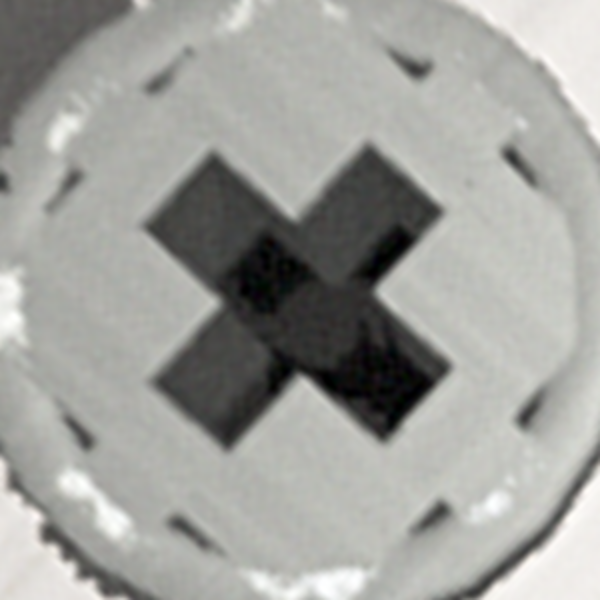

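The enlarged slot gives corners centred at (299,296) in the rectified crop, so the socket is at (0.5488, 0.2079) with arms at 42.2°. This agrees with the previous view. Next: bring the tip over the mouth.

```bash
cat > t.py <<'E'
from h import *
from workcell import bot
import sys
dz=float(sys.argv[1])
o=bot.get_obs();R=Ro.from_quat(o["tool_rot"]).as_matrix()
tip=o["eef_pos"]+R@[.0003,-.0001,.0576]
S=np.array([.5488,.2079,.1])
print(o["clock"],"tip rel mm",((tip-S)*1000).round(2),"tz",R[:,2].round(4),"F",o["ft_force"].round(1),"w",round(o["grip_width"],4),"T",o["ft_torque"].round(2))
sag=R[:,2]/-R[2,2]
go(o,o["eef_pos"]+S+[0.016*R[0,2],0.016*R[1,2],dz]-tip,42.2)
E
python3 t.py .012
```

```text
8.55 tip rel mm [-20.08  21.07  33.02] tz [-0.0722  0.0078 -0.9974] F [-0.3 -0.3 -2. ] w 0.0171 T [-0.04 -0.03 -0.02]
shift [ 0.5 29.3 19.4] yaw 43.04 tilt 4.16 turn 0.8442978815310482
```

```bash
python3 -m crank '[[[0.5,15,9,0.8,255],[0,14,9,0,255]]]' >/dev/null; python3 t.py .006
```

```text
8.8 tip rel mm [ 0.72 -0.48 15.37] tz [-0.068   0.0086 -0.9976] F [ 0.1 -0.4 -2.3] w 0.017 T [ 0.05 -0.1   0.04]
shift [-0.5 -1.2  9.5] yaw 42.26 tilt 3.93 turn 0.06031572775734162
```

```bash
python3 -m crank '[[[-0.5,-1.5,10,0,255]]]' >/dev/null; python3 t.py -.005
```

```text
8.925 tip rel mm [-0.38 -1.32  5.61] tz [-0.0667  0.0091 -0.9977] F [-0.4  0.5 -1.4] w 0.017 T [-0.01 -0.1  -0.08]
shift [ 0.9 -1.  10.6] yaw 42.1 tilt 3.86 turn -0.10313279085211491
```

```bash
python3 -m crank '[[[1,-1,6,0,255]]]' >/dev/null; python3 t.py -.012;python3 -m crank '[[[0.5,0,6,0,255]]]' >/dev/null; python3 t.py -.012
```

```text
9.05 tip rel mm [-1.33 -0.64 -0.77] tz [-0.0675  0.0091 -0.9977] F [-0.3  0.6 -1. ] w 0.017 T [ 0.   -0.1  -0.03]
shift [ 1.2  0.2 11.2] yaw 42.03 tilt 3.9 turn -0.1689737005991674
9.175 tip rel mm [-1.07  0.09 -6.51] tz [-0.0661  0.0101 -0.9978] F [ 0.7  1.2 -0.9] w 0.0173 T [ 0.21 -0.42 -0.04]
shift [0.3 0.2 5.5] yaw 42.03 tilt 3.83 turn -0.16754386523339804
```

The tip is 6.5 mm down the slot with little force. Continuing.

```bash
python3 -m crank '[[[0.3,0,6,0,255],[0,0,6,0,255]]]' >/dev/null; python3 t.py -.024;python3 -m crank '[[[0,0,6,0,255]]]' >/dev/null; python3 t.py -.032
```

```text
9.425 tip rel mm [ -1.77   0.94 -18.75] tz [-0.0652  0.0104 -0.9978] F [ 0.7  0.4 -0.7] w 0.0169 T [ 0.1  -0.2   0.01]
shift [0.2 1.3 5.2] yaw 42.08 tilt 3.79 turn -0.12120068323270061
9.55 tip rel mm [ -1.71   1.1  -24.27] tz [-0.0637  0.0103 -0.9979] F [ 0.6 -1.3  3.4] w 0.017 T [-0.3  -0.05 -0.04]
shift [0.2 1.5 7.7] yaw 42.09 tilt 3.7 turn -0.10836474814551877
```

```bash
python3 -m crank '[[[0,1,6,0,255],[0,0,6,0,255]]]' >/dev/null; python3 t.py -.032;python3 -m crank '[[[0,0,5,0,255]]]' >/dev/null; python3 t.py -.032;python3 -m crank '[[[0,0,5,0,255]]]' >/dev/null; python3 t.py -.032
```

```text
9.8 tip rel mm [ -1.41   1.21 -30.17] tz [-0.0597  0.0127 -0.9981] F [-13.6  -6.1  45.6] w 0.0168 T [-1.44  3.1   0.05]
shift [-0.3  1.1  1.8] yaw 42.1 tilt 3.5 turn -0.10363374731724662
9.925 tip rel mm [ -1.26   1.22 -30.03] tz [-0.0558  0.0136 -0.9983] F [-6.2 -3.4 23. ] w 0.0169 T [-0.94  1.74 -0.02]
shift [-0.3  1.1  1.9] yaw 42.08 tilt 3.29 turn -0.11852194049919262
10.05 tip rel mm [ -1.12   1.22 -30.08] tz [-0.052   0.0146 -0.9985] F [-6.6 -3.5 22.5] w 0.0173 T [-0.84  1.72  0.07]
shift [-0.4  1.   1.9] yaw 42.06 tilt 3.1 turn -0.13680759407357357
```

```bash
python3 -m crank '[[[0,0,6,0,255],[0,0,6,0,255],[0,0,6,0,255],[0,0,6,0,255]]]' >/dev/null; python3 t.py -.032;python3 -m crank '[[[0,0,6,0,255],[0,0,6,0,255],[0,0,6,0,255],[0,0,6,0,255]]]' >/dev/null; python3 t.py -.032; python3 k.py w5
```

```text
10.55 tip rel mm [ -0.56   1.45 -30.5 ] tz [-0.0348  0.0194 -0.9992] F [-9.7 -3.1 29.4] w 0.0171 T [-0.99  2.3   0.03]
shift [-0.7  0.9  1.5] yaw 41.99 tilt 2.28 turn -0.20890703059031068
11.05 tip rel mm [ -0.     1.68 -30.79] tz [-0.0179  0.0238 -0.9996] F [-10.5  -3.   29.4] w 0.017 T [-1.18  2.36 -0.05]
shift [-1.1  0.8  1.2] yaw 41.93 tilt 1.71 turn -0.2698772178612501
tool 3506 [ 0.00946137 -0.00910417 -0.02843615] 0.00042958477311243545
world 3507 [-0.0185895   0.01039359  0.16327496] 0.00042964614609172146
```

View pics/w5.png

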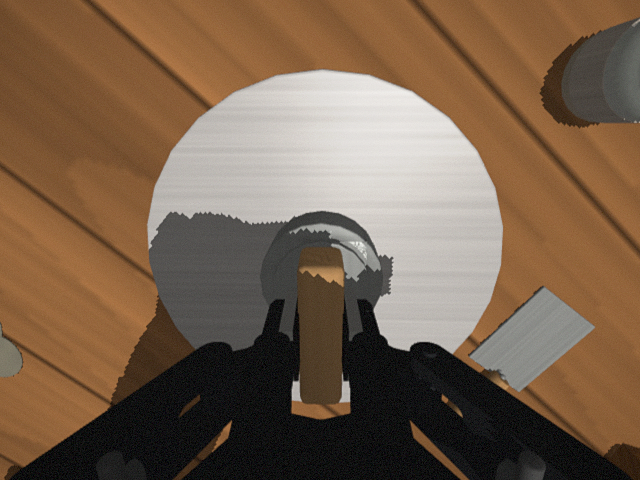

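```bash
python3 -m crank '[[[0,0,6,0,255],[0,0,6,0,255],[0,0,6,0,255]]]' >/dev/null; python3 t.py -.032;python3 k.py w6; python3 -m crank '[[[0,0,7,0,255]]]'; python3 t.py -.032; python3 - <<'E'
from h import *
from workcell import bot
c=bot.camera("scene");cv2.imwrite("pics/s7.png",cv2.resize(c["img"][120:320,380:600],None,fx=3,fy=3,interpolation=cv2.INTER_CUBIC))
E
python3 t.py -.032
```

```text
11.475 tip rel mm [  0.62   1.93 -30.95] tz [-0.0051  0.0269 -0.9996] F [-10.6  -3.7  29.9] w 0.0168 T [-1.18  2.47  0.01]
shift [-1.5  0.7  1. ] yaw 41.91 tilt 1.57 turn -0.29460219483775063
tool 3510 [ 0.01458232 -0.002355   -0.02843917] 0.0004287456608953911
world 3510 [-0.01392816  0.01494062  0.15961467] 0.0004281846413310784
clock: 11.65
eef_pos: [0.5496, 0.2082, 0.1265]
tool_rot: [0.934, 0.358, 0.005, -0.013]
ft_force: [-13.2, -3.8, 37.4]
grip_width: 0.0174
11.65 tip rel mm [  0.92   2.16 -31.07] tz [-3.000e-04  2.830e-02 -9.996e-01] F [-13.2  -3.8  37.4] w 0.0174 T [-1.44  2.98  0.05]
shift [-1.8  0.7  0.9] yaw 41.9 tilt 1.62 turn -0.3000158757622984
11.7 tip rel mm [  0.89   2.16 -31.06] tz [ 0.      0.0283 -0.9996] F [-10.8  -4.   33.8] w 0.0166 T [-1.26  2.72 -0.04]
shift [-1.8  0.7  0.9] yaw 41.91 tilt 1.62 turn -0.29478478421233945
```

View pics/s7.png

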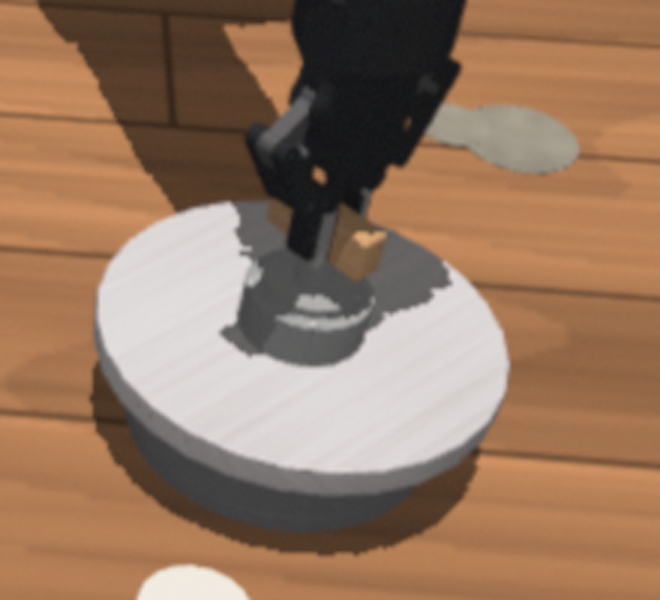

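```bash
python3 - <<'E'
from workcell import bot
for i in range(12): bot.camera("wrist")
E
python3 t.py -.032; python3 k.py w8; python3 - <<'E'
from h import *
c=ld("w8.pkl");Q,W=wcloud(c);m=W[270:395,306:338].reshape(-1,3);print("handle top z",np.median(m[:,2]))
c=ld("w6.pkl");
cv2.imwrite("pics/w8c.png",cv2.resize(ld("w8.pkl")["img"][190:330,240:410],None,fx=4,fy=4,interpolation=cv2.INTER_CUBIC))
E
```

```text
12.3 tip rel mm [  0.9    2.15 -31.04] tz [-2.000e-04  2.820e-02 -9.996e-01] F [-12.   -4.1  33.8] w 0.0169 T [-1.35  2.78 -0.05]
shift [-1.8  0.7  0.9] yaw 41.9 tilt 1.62 turn -0.2966674495629178
tool 3524 [ 0.01712362 -0.00567298 -0.02847107] 0.0004245346222252588
world 3523 [-0.00894149  0.01236744  0.1573434 ] 0.0004245155362132388
handle top z 0.15499652107739156
```

View pics/w8c.png

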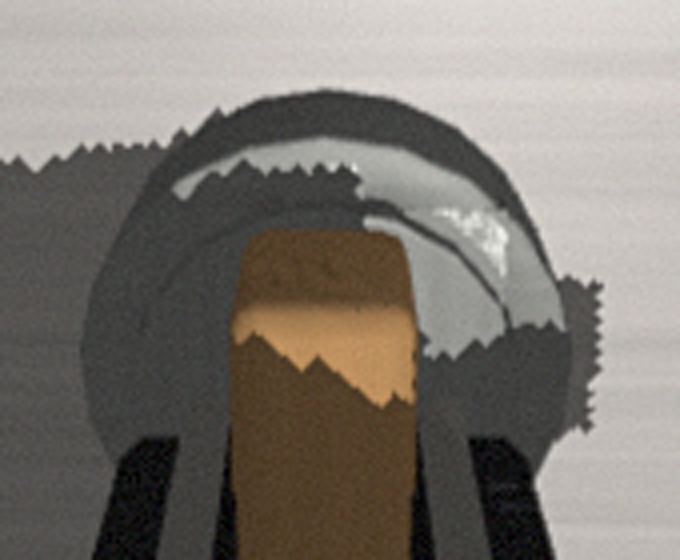

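The flange sits on the hub, concentric, with only a thin dark line under its edge at about (430,225). Push is steady at 34 N, so I'm handing in.

```bash
python3 -c "
from workcell import bot
print(bot.job_done());o=bot.get_obs();print(o['clock'],o['ft_force'],o['grip_width'])"
```

```text
the job is handed in; nothing more can be done
None
the job is handed in; nothing more can be done
```

I took the key out of the stand, turned it about 19° to match the slot arms (at 42°), and slid it in until the flange stopped on the hub. I then handed in at 12.3 s while still gripping it and pressing down. No verdict is reported.

The last checks before hand-in showed:
- **Push and grip:** the push stayed at about 34 N over 0.6 s of holding, with the grip at 17 mm on the handle.
- **Key position:** the key is about 0.015 rad off vertical by depth image. The stem tip is about 31.0 mm below the mouth.
- **Bystanders:** the cup, jar and spatula were never approached, but I did not measure their positions again at the end.

These readings were off or disagreed:
- **Tool tilt:** the tool built up a tilt of up to 4.2° during the moves, and my trial moves in the air did not remove it. Pressing the flange on the hub levelled it to 1.6°. The depth image shows the key itself at about 0.9°.
- **Depth:** 31.0 mm is about 1 mm short of the nominal 32. It clears the 30.5 mm limit by only about 0.5 mm, and the cameras are good to about 2 mm. The handle top also read 1 mm high, at 0.155 m against an expected 0.154 m.
- **Centring:** the computed tip offset is about 2.3 mm. That is within the 4 mm limit but slightly more than the slot's play should allow, so part of it is probably measurement error.

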